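# Turn the flag of the empty spares bay

## Robot

A 6-joint arm with a two-finger parallel gripper is mounted at the origin on a cart in front of the work surface, level with it; the furniture and walls round the work are solid. World frame = base frame: x ahead of the robot, y to its left, z up, the work surface at z = 0. Lengths are in m, angles in degrees, forces in N, time in s.
With the tool pointing down it reaches from about 0.375 to 0.975 m from the base axis. Payload 3.8 kg.
Tool frame: the origin (TCP) lies at the very end of the fingers, on their centre line; the grasp point (between the pads) lies 19 mm behind it (arm.tcp_to_grasp is the distance from the TCP to the grasp point, in m); z points along the fingers, y is the direction in which the jaws open and shut (so a half turn about z gives the same grasp; the last joint's range is limited). The gripper opens to 85 mm and grips with 20 to 120 N. Pads are 22 mm wide; open, the fingers measure 114 mm over their backs; the gripper's body (76 mm by 85 mm) begins 54 mm behind the grasp point. The pads swing forward as they close: fully open they stand 13 mm farther back than shut.
Start: joints at [-65.77, 15.12, 91.902, -0, 72.978, -2.114], TCP at [0.3, -0.605, 0.231] pointing down, gripper open.
Joint ranges: [-150.88, 150.88], [-54.13, 125.18], [17.81, 147.31], [-75.09, 255.09], [0, 152.58], [-146.25, 146.25]. Speed limits (degrees/s): [147.25, 147.25, 180, 180, 180, 180].

## Interface

Orientations are given as a 3x3 rotation matrix whose columns are the frame's x, y, z axes.
In Python, from bench import arm gives the robot as it stands. The module is installed in compiled form; this text tells all that it offers.
- The arm moves only by the tool servo_tool, never from a script. Its argument "rows" is one flat list of numbers, 4 for each row, row after row: the shift along the world's x, y, z in mm, then the turn about the world's z in rad. In form: [tx, ty, tz, twist, tx, ty, tz, twist, ...]. A call has 1 to 5 rows; each row is the pose to reach, as a shift and turn from the pose commanded when the call began; what a row does not reach only later rows make up. A row lasts 1/12 s, in which the tool goes at most 41.7 mm and 7.16 degrees, less where a joint would pass 70% of its speed; a pose out of reach is approached as far as the arm can. A call with a gripper value outside its range is refused whole. "hand" is the opening, from 0 (shut) to 1 (fully open), set as the call begins (left out, the last holds). The fingers move at their own pace and stop on an object; the grip force is fixed at half the most. Time passes only in rows, so rows that repeat a pose let the fingers close. It gives the time, the measured TCP pose, the force and the opening at its end, in the units of the state.
- arm.state(): the state, without advancing time (a new reading comes with each control period).
- arm.snapshot(name): name is "side" or "top" or "wrist"; returns a dict with "frame" (384x512x3 uint8, red, green, blue), "fov_y" (degrees; the focal length in pixels is half the picture's height over the tangent of half this angle, whatever the lens; pixels are square), "cx", "cy" (the principal point, pixels), "k1" (the pictures are not rectified: a ray, as slopes to the right and down, at radius r is drawn at 1 + k1 r^2 times it, then the intrinsics apply), "R" (3x3) and "t" (3): a world point X has camera coordinates R X + t; the wrist camera has in their place "tool_from_camera" (4x4, takes a point from camera to tool coordinates, whose origin is the TCP and whose axes are the flange's). Camera axes: x right, y down, z forward; pixel columns grow to the right and rows downward; lengths in m; the calibration is good to about 2 mm. A picture is of the moment at which its call begins: read the wrist's pose just before it. There is no depth.
- arm.finish_job(): hands the job in, once; it reports no verdict.
The state is a dict: "time": time; "joint_positions": joint angles; "joint_velocities": joint speeds; "joint_torque": joint torques, N m; "eef_pos": TCP position; "tcp_rot": TCP orientation; "contact_force": force on the tool from outside, world axes, zero at the start; "moment": the same for the moment, N m; "width": finger opening in m.
Only numpy, scipy, OpenCV 4.12 (cv2) and the standard library are available. Lean on these libraries where they do the work, as an engineer would, in place of code of your own. Each camera call takes 0.05 s, during which the arm holds its last target.

## Task

Each of the three small stands on the bench has a bay for an oil filter and, on the robot's side of it, a hinged flag. Mark the empty bay for reordering: push its flag gently over its pivot with the fingertips (no pinching, no flicking) until it lies flat on the far side and shows its other face, the one with the round disc. Leave the other flags, the filters and the tape measure as they are.

Things in the scene. Friction and masses are not known exactly. Their poses are not given: they have to be found in the camera images.
- stand_a: fixed grey steel stand, base plate 195 x 98 x 5 mm; the bay of this stand is EMPTY. Origin on the underside, straight below the flag's pivot; +x points away from the robot to the bay (yaw up to 0.2 rad). Two cheeks 24 mm deep and 87 mm high, outer faces 45.5 mm either side of the middle, carry the pivot. The three stands are about 0.2 m apart in a row across the bench, in any order
- pivot_a (a point): middle of the hinge axis of the flag of stand_a, 75 mm above the bench; the axis runs along the stand's y
- bay_a (a point): floor centre of the round bay of stand_a (5 mm rim, about 78 mm across inside), 122 mm in +x from the stand's origin
- flag_a (a joint): hinge of the flag of stand_a, rad: 0 (start 0 to 0.1) = level, towards the robot, two-bar face up; pi/2 = upright; pi (stop) = level, away from the robot, disc face up. Friction about 0.06 N m: stays where it is left
- edge_a (a point): middle of the free edge of the flag of stand_a, a 40 g white plastic plate 70 mm wide, 4 mm thick, in plane with the pivot; the edge is 85 mm from the pivot and overhangs free space. A 4 mm thick lip along the edge stands up 16 mm from the plate's middle plane at joint 0 and hangs down at pi
- stand_b: fixed grey steel stand, base plate 195 x 98 x 5 mm; the blue oil filter stands in the bay of this stand. Origin on the underside, straight below the flag's pivot; +x points away from the robot to the bay (yaw up to 0.2 rad). Two cheeks 24 mm deep and 87 mm high, outer faces 45.5 mm either side of the middle, carry the pivot. The three stands are about 0.2 m apart in a row across the bench, in any order
- pivot_b (a point): middle of the hinge axis of the flag of stand_b, 75 mm above the bench; the axis runs along the stand's y
- bay_b (a point): floor centre of the round bay of stand_b (5 mm rim, about 78 mm across inside), 122 mm in +x from the stand's origin
- flag_b (a joint): hinge of the flag of stand_b, rad: 0 (start 0 to 0.1) = level, towards the robot, two-bar face up; pi/2 = upright; pi (stop) = level, away from the robot, disc face up. Friction about 0.06 N m: stays where it is left
- edge_b (a point): middle of the free edge of the flag of stand_b, a 40 g white plastic plate 70 mm wide, 4 mm thick, in plane with the pivot; the edge is 85 mm from the pivot and overhangs free space. A 4 mm thick lip along the edge stands up 16 mm from the plate's middle plane at joint 0 and hangs down at pi
- stand_c: fixed grey steel stand, base plate 195 x 98 x 5 mm; the white oil filter stands in the bay of this stand. Origin on the underside, straight below the flag's pivot; +x points away from the robot to the bay (yaw up to 0.2 rad). Two cheeks 24 mm deep and 87 mm high, outer faces 45.5 mm either side of the middle, carry the pivot. The three stands are about 0.2 m apart in a row across the bench, in any order
- pivot_c (a point): middle of the hinge axis of the flag of stand_c, 75 mm above the bench; the axis runs along the stand's y
- bay_c (a point): floor centre of the round bay of stand_c (5 mm rim, about 78 mm across inside), 122 mm in +x from the stand's origin
- flag_c (a joint): hinge of the flag of stand_c, rad: 0 (start 0 to 0.1) = level, towards the robot, two-bar face up; pi/2 = upright; pi (stop) = level, away from the robot, disc face up. Friction about 0.06 N m: stays where it is left
- edge_c (a point): middle of the free edge of the flag of stand_c, a 40 g white plastic plate 70 mm wide, 4 mm thick, in plane with the pivot; the edge is 85 mm from the pivot and overhangs free space. A 4 mm thick lip along the edge stands up 16 mm from the plate's middle plane at joint 0 and hangs down at pi
- filter_blue: loose blue oil filter, upright cylinder 67 mm across, 92 mm high, origin at the centre of its underside, standing in a bay
- filter_white: loose white oil filter, upright cylinder 67 mm across, 92 mm high, origin at the centre of its underside, standing in a bay
- tape_measure: loose tape measure 32 x 96 x 60 mm on the bench to the right of the stands, origin at the centre of its underside
Not all that is in view belongs to the job. Of the things that look like the filter_blue, the middle-sized one is meant.

How it is judged:
By the outcome, as a careful person would: the job done as asked, in the order asked, and still so for the second after the job is handed in, with the robot touching nothing.
It also fails if it takes over 48 s, if anything falls off the work surface, if the arm or the gripper's body presses on something with over 40 N, if the wrist force passes 120 N, or if a joint passes its speed limit or range.

## Working session

There is one attempt and no reset: what is moved stays moved. The work goes in short steps, Python scripts to look and compute and a tool call to move; the robot and the scene stay as the last step left them, time stands still between calls to the robot, and variables do not carry over. Pictures are saved under pics/ and viewed, and the job is handed in when it is done.

Besides the shell and the picture viewer there is one more tool, called as name(argument=value, ...) on one line, values as JSON. servo_tool: Moves the arm, as the interface text tells. Its arguments: {"type":"object","properties":{"rows":{"type":"array","items":{"type":"number"}},"hand":{"type":"number"}},"required":["rows"]}

```bash
mkdir -p pics
python3 - <<'E'
from bench import arm
import cv2,pickle
s=arm.state(); print(s['time'],s['eef_pos'],s['tcp_rot'],s['width'],s['contact_force'])
d={}
for n in('side','top'):
    d[n]=arm.snapshot(n); cv2.imwrite(f'pics/{n}0.png',d[n]['frame'][:,:,::-1])
    print(n,{k:v for k,v in d[n].items() if k!='frame'})
pickle.dump(d,open('d0.pkl','wb'))
E
```

```text
0.0 [ 0.29922749 -0.60421865  0.2299426 ] [[ 8.96145772e-01  4.43758818e-01 -9.30771893e-04]
 [ 4.43759786e-01 -8.96143388e-01  2.06897334e-03]
 [ 8.40200879e-05 -2.26714085e-03 -9.99997427e-01]] 0.08550339723383071 [-0.1915264  -0.18220746 -0.34111713]
side {'fov_y': 49.16850384584136, 'cx': 259.9266102938017, 'cy': 184.42865594734351, 'k1': 0.007751761593417623, 'R': array([[-0.97065478, -0.24011717, -0.0131542 ],
       [-0.14261076,  0.61881143, -0.77248597],
       [ 0.19362712, -0.74794128, -0.63489557]]), 't': array([0.50389086, 0.14469491, 1.21594539])}
top {'fov_y': 46.14763752529554, 'cx': 260.11743718062036, 'cy': 189.90553989856855, 'k1': -0.013274488489860644, 'R': array([[ 0.00927767, -0.9998614 ,  0.01382396],
       [-0.98865286, -0.01124473, -0.14979677],
       [ 0.14993145, -0.01227733, -0.98862016]]), 't': array([-0.01868274,  0.55845982,  1.12178265])}
```

View pics/side0.png

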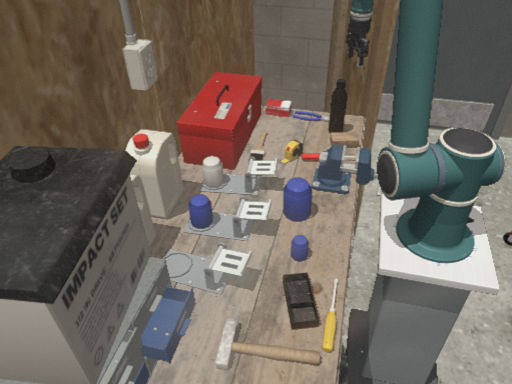

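View pics/top0.png

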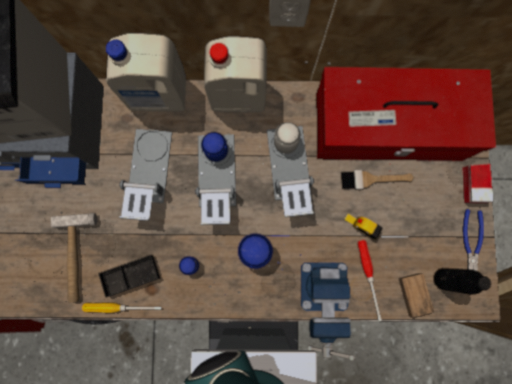

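The empty bay is the leftmost stand in the top view, with its disc ring at (152,145). The flag candidates in that view are (138,203), (215,207) with the blue filter, and (296,197) with the white filter. I choose (138,203) and will check it in a close crop.

```bash
cat > h.py <<'E'
import numpy as np,cv2
def K(c):
    f=c['frame'].shape[0]/2/np.tan(np.radians(c['fov_y']/2)); return np.array([[f,0,c['cx']],[0,f,c['cy']],[0,0,1.]])
def D(c): return np.array([c['k1'],0,0,0,0.])
def ray(c,px):
    u=cv2.undistortPoints(np.array(px,float).reshape(-1,1,2),K(c),D(c)).reshape(-1,2)
    d=np.c_[u,np.ones(len(u))]@c['R']; return -c['R'].T@c['t'],d
def onz(c,px,z):
    o,d=ray(c,px); return o+d*((z-o[2])/d[:,2])[:,None]
def proj(c,X):
    return cv2.projectPoints(np.array(X,float).reshape(-1,1,3),cv2.Rodrigues(c['R'])[0],c['t'],K(c),D(c))[0].reshape(-1,2)
E
python3 - <<'E'
import pickle,cv2,numpy as np
from h import *
d=pickle.load(open('d0.pkl','rb'))
t=d['top']['frame'][120:230,100:190,::-1]; s=d['side']['frame'][235:300,150:260,::-1]
a=cv2.resize(t,None,fx=5,fy=5,interpolation=cv2.INTER_CUBIC); b=cv2.resize(s,None,fx=5,fy=5,interpolation=cv2.INTER_CUBIC)
cv2.imwrite('pics/ct.png',a);cv2.imwrite('pics/cs.png',b)
for n,roi in(('top',(170,230,110,175)),('side',(240,285,200,260))):
    f=d[n]['frame']; hsv=cv2.cvtColor(f,cv2.COLOR_RGB2HSV)
    m=((hsv[...,2]>185)&(hsv[...,1]<45)).astype(np.uint8); q=np.zeros_like(m); r=roi; q[r[0]:r[1],r[2]:r[3]]=m[r[0]:r[1],r[2]:r[3]]
    q=cv2.morphologyEx(q,cv2.MORPH_CLOSE,np.ones((7,7)))
    c=max(cv2.findContours(q,0,2)[0],key=cv2.contourArea); R=cv2.minAreaRect(c); print(n,R,cv2.boxPoints(R).tolist(),cv2.contourArea(c))
    print(onz(d[n],cv2.boxPoints(R),0.077).round(4))
E
```

```text
top ((136.49998474121094, 202.99998474121094), (26.162952423095703, 29.839906692504883), 8.130102157592773) [[121.43998718261719, 215.91998291015625], [125.65998840332031, 186.37997436523438], [151.5599822998047, 190.07998657226562], [147.33998107910156, 219.6199951171875]] 707.5
[[0.4843 0.3302 0.077 ]
 [0.5584 0.3237 0.077 ]
 [0.5498 0.2587 0.077 ]
 [0.4758 0.2658 0.077 ]]
side ((229.54116821289062, 259.564697265625), (38.17976379394531, 26.031658172607422), 12.528807640075684) [[208.08233642578125, 268.12939453125], [213.72940063476562, 242.71763610839844], [251.0, 251.0], [245.35293579101562, 276.4117431640625]] 690.0
[[0.5688 0.3262 0.077 ]
 [0.5825 0.243  0.077 ]
 [0.4802 0.2483 0.077 ]
 [0.4727 0.3296 0.077 ]]
```

View pics/ct.png

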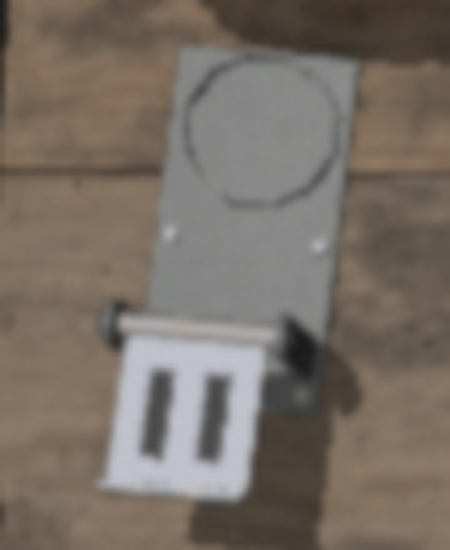

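View pics/cs.png

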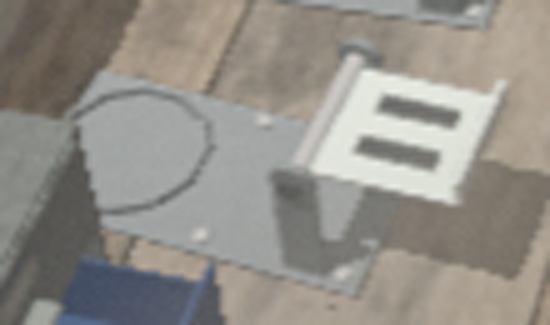

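Run:
```python
import pickle,cv2,numpy as np
from h import *
d=pickle.load(open('d0.pkl','rb')); T,S=d['top'],d['side']
ct=lambda p:np.array(p)/5+[100,120]-.4
cs=lambda p:np.array(p)/5+[150,235]-.4
def tri(pt,ps):
    o1,a=ray(T,[pt]);o2,b=ray(S,[ps]);a=a[0];b=b[0]
    s=np.linalg.lstsq(np.c_[a,-b],o2-o1,rcond=None)[0]
    p,q=o1+s[0]*a,o2+s[1]*b; return (p+q)/2,np.linalg.norm(p-q)
print('lipL',tri(ct((103,487)),cs((460,203)))); print('lipR',tri(ct((245,498)),cs((505,83))))
rt=onz(T,[ct((262,132))],.009)[0]; rs=onz(S,[cs((143,152))],.009)[0]; print('ring',rt,rs)
fc=onz(T,[ct((182,46)),ct((358,62))],.005); print('farcorn',fc)
fs=onz(S,[cs((103,70)),cs((360,292)),cs((100,216))],.005);print('side farR, nearL, ',fs)
print('axis',onz(T,[ct((118,321)),ct((280,333))],.08),onz(S,[cs((355,55)),cs((303,168))],.08))
print('flag sides',onz(T,[ct((125,340)),ct((106,480)),ct((266,348)),ct((247,490))],.08))
```

```text
lipL (array([0.48126178, 0.33172311, 0.08173687]), np.float64(0.00015224277781051274))
lipR (array([0.47682166, 0.25991042, 0.08967036]), np.float64(0.0019329773739322177))
ring [0.67980438 0.27863849 0.009     ] [0.67536647 0.28318507 0.009     ]
farcorn [[0.72820438 0.32513593 0.005     ]
 [0.72042568 0.2293681  0.005     ]]
side farR, nearL,  [[0.72193293 0.2302918  0.005     ]
 [0.53494827 0.33958278 0.005     ]
 [0.68261019 0.3254722  0.005     ]]
axis [[0.56441222 0.32935657 0.08      ]
 [0.55927295 0.24836725 0.08      ]] [[0.56076329 0.25101734 0.08      ]
 [0.56259331 0.32752372 0.08      ]]
flag sides [[0.55485948 0.32534842 0.08      ]
 [0.48481737 0.33093679 0.08      ]
 [0.55162618 0.25499947 0.08      ]
 [0.48063336 0.26119466 0.08      ]]
```

Run:
```python
import pickle
from h import *
d=pickle.load(open('d0.pkl','rb')); T,S=d['top'],d['side']
for X in [(0,0,0),(.3,-.604,.23),(.3,-.604,.33),(.3,-.604,0),(0.45,-.4,.2),(.4,.3,.1)]: print(X,proj(T,[X])[0].round(),proj(S,[X])[0].round())
print('bottle base side',onz(S,[(337,130)],0),'red box corner top',onz(T,[(318,158)],.15), 'bottle as tall', onz(T,[(440,280)],.0))
print('cam',-T['R'].T@T['t'],-S['R'].T@S['t'])
```

```text
(0, 0, 0) [253. 414.] [434. 234.]
(0.3, -0.604, 0.23) [540. 301.] [354.  65.]
(0.3, -0.604, 0.33) [573. 306.] [358.  38.]
(0.3, -0.604, 0) [485. 293.] [347. 118.]
(0.45, -0.4, 0.2) [435. 230.] [306.  93.]
(0.4, 0.3, 0.1) [129. 250.] [278. 266.]
bottle base side [[ 0.33052827 -0.5049279   0.        ]] red box corner top [[ 0.62034243 -0.14811297  0.15      ]] bottle as tall [[ 0.3316958  -0.48687556  0.        ]]
cam [0.38410573 0.00137208 1.19293069] [0.27429913 0.94090973 0.89040141]
```

servo_tool(rows=[0,0,40,0,0,0,80,0,0,0,120,0,10,20,150,-0.05,20,55,150,-0.1], hand=0)

```text
time: 0.52
eef_pos: [0.3202, -0.5541, 0.3893]
tcp_rot: [[0.938, 0.347, 0.006], [0.347, -0.938, -0.012], [0.001, 0.013, -1.0]]
contact_force: [1.5, 0.4, 2.4]
width: 0.0253
```

servo_tool(rows=[20,35,0,-0.1,40,70,0,-0.2,60,105,0,-0.3,80,140,0,-0.4,100,175,0,-0.44])

```text
time: 0.93
eef_pos: [0.4198, -0.373, 0.3808]
tcp_rot: [[0.996, -0.085, -0.0], [-0.085, -0.996, 0.001], [-0.0, -0.001, -1.0]]
contact_force: [0.9, -0.0, -0.3]
width: -0.0001
```

servo_tool(rows=[6,40,0,0,12,80,0,0,18,120,0,0,24,160,0,0,30,200,0,0])

```text
time: 1.35
eef_pos: [0.4491, -0.1729, 0.3808]
tcp_rot: [[0.997, -0.08, -0.001], [-0.08, -0.997, 0.0], [-0.001, -0.0, -1.0]]
contact_force: [1.9, 0.2, 0.2]
width: 0.0004
```

servo_tool(rows=[0,40,0,0,0,80,0,0,0,120,0,0,-3,160,0,0,-6,200,0,0])

```text
time: 1.77
eef_pos: [0.4428, 0.0269, 0.3809]
tcp_rot: [[0.997, -0.08, -0.0], [-0.08, -0.997, 0.0], [-0.0, -0.0, -1.0]]
contact_force: [0.1, -0.1, 0.8]
width: -0.0001
```

servo_tool(rows=[-4,40,0,0,-8,80,0,0,-12,120,0,0,-16,160,0,0,-20,200,0,0])

```text
time: 2.18
eef_pos: [0.4226, 0.227, 0.381]
tcp_rot: [[0.997, -0.08, -0.0], [-0.08, -0.997, -0.0], [-0.0, 0.0, -1.0]]
contact_force: [1.3, -0.2, -0.3]
width: 0.0001
```

servo_tool(rows=[0,35,0,0,0,70,-30,0,0,70,-70,0,0,70,-110,0,0,70,-150,0])

```text
time: 2.6
eef_pos: [0.4228, 0.2959, 0.2293]
tcp_rot: [[0.997, -0.078, -0.0], [-0.078, -0.997, -0.0], [-0.0, 0.0, -1.0]]
contact_force: [1.4, -0.3, 0.6]
width: -0.0002
```

servo_tool(rows=[0,0,-40,0,0,0,-80,0,0,0,-120,0,0,0,-143,0,0,0,-143,0])

```text
time: 3.02
eef_pos: [0.4183, 0.2918, 0.0815]
tcp_rot: [[0.997, -0.08, -0.011], [-0.08, -0.997, -0.007], [-0.011, 0.008, -1.0]]
contact_force: [-0.6, -1.0, -0.3]
width: 0.0001
```

```bash
cat > look.py <<'E'
import sys,cv2,pickle
import numpy as np
from bench import arm
k=sys.argv[1]
s=arm.state(); print(s['time'],s['eef_pos'].round(4) if hasattr(s['eef_pos'],'round') else s['eef_pos'],np.round(s['contact_force'],1))
d={'state':s}
for n in('side','wrist'): d[n]=arm.snapshot(n)
pickle.dump(d,open(f'd{k}.pkl','wb'))
a=cv2.resize(d['side']['frame'][200:310,150:310,::-1],(800,550),interpolation=cv2.INTER_CUBIC)
cv2.imwrite(f'pics/s{k}.png',a); cv2.imwrite(f'pics/w{k}.png',d['wrist']['frame'][:,:,::-1])
E
python3 look.py 1
```

```text
3.0167 [0.4183 0.2918 0.0815] [-0.6 -1.  -0.3]
```

View pics/s1.png

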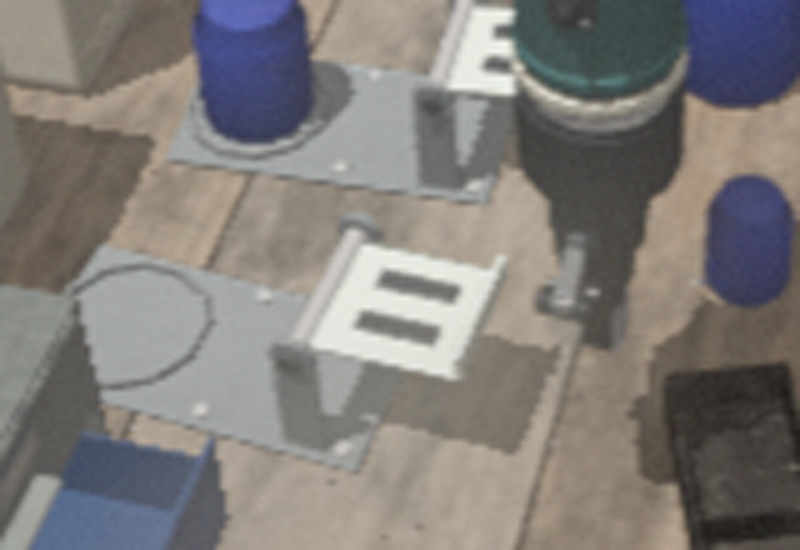

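View pics/w1.png

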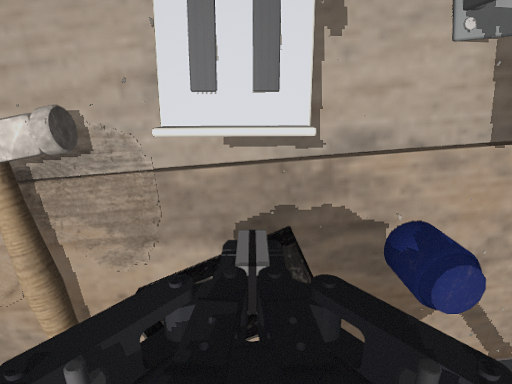

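The side view shows the shut fingers at about (600,330), clear in front of the flag's lip, which runs from (505,260) to (458,378). In the wrist view the lip runs from (153,131) to (316,131). The fingertips are at (252,235), square to it.

Run:
```python
import pickle
from h import *
d=pickle.load(open('d1.pkl','rb')); c=d['wrist']; s=d['state']
M=np.eye(4); M[:3,:3]=s['tcp_rot']; M[:3,3]=s['eef_pos']; W=M@np.array(c['tool_from_camera'])
c['R']=W[:3,:3].T; c['t']=-c['R']@W[:3,3]
print('tcp px',proj(c,[s['eef_pos']]))
for z in (.085,.09,.095,.1):
    p=onz(c,[(153,134),(316,134),(153,129),(316,129)],z); print(z,p.round(4).tolist(),np.linalg.norm(p[0]-p[1]))
print('plate at hinge side',onz(c,[(153,0),(313,0)],.08).round(4))
```

```text
tcp px [[250.75667782 247.0715851 ]]
0.085 [[0.4789, 0.3301, 0.085], [0.473, 0.2586, 0.085], [0.4811, 0.3297, 0.085], [0.4752, 0.2585, 0.085]] 0.07176255149080189
0.09 [[0.4794, 0.3285, 0.09], [0.4738, 0.2596, 0.09], [0.4815, 0.3281, 0.09], [0.4759, 0.2595, 0.09]] 0.06915426270153625
0.095 [[0.48, 0.3269, 0.095], [0.4745, 0.2606, 0.095], [0.482, 0.3265, 0.095], [0.4765, 0.2605, 0.095]] 0.06654597391227071
0.1 [[0.4805, 0.3253, 0.1], [0.4752, 0.2616, 0.1], [0.4824, 0.325, 0.1], [0.4772, 0.2615, 0.1]] 0.06393768512300513
plate at hinge side [[0.5327 0.3227 0.08  ]
 [0.5274 0.2573 0.08  ]]
```

servo_tool(rows=[10,0,0,0,20,0,0,0,30,0,0,0,36,0,0,0,36,0,0,0])

```text
time: 3.53
eef_pos: [0.4626, 0.2957, 0.09]
tcp_rot: [[0.997, -0.081, 0.004], [-0.081, -0.997, 0.002], [0.003, -0.002, -1.0]]
contact_force: [0.2, 0.1, -0.3]
width: -0.0002
```

servo_tool(rows=[0,0,0,0,0,0,0,0])

```text
time: 3.7
eef_pos: [0.4595, 0.2949, 0.0884]
tcp_rot: [[0.997, -0.08, -0.0], [-0.08, -0.997, -0.0], [-0.0, 0.0, -1.0]]
contact_force: [-0.4, 0.0, 0.4]
width: -0.0003
```

servo_tool(rows=[0,0,-6,0,2,0,-6,0,4,0,-6,0,6,0,-6,0,6,0,-6,0])

```text
time: 4.12
eef_pos: [0.4659, 0.2952, 0.0823]
tcp_rot: [[0.997, -0.08, 0.0], [-0.08, -0.997, 0.0], [0.0, -0.0, -1.0]]
contact_force: [0.7, 0.0, -0.1]
width: -0.0002
```

```bash
python3 look.py 2
```

```text
4.1167 [0.4659 0.2952 0.0823] [ 0.7  0.  -0.1]
```

View pics/w2.png

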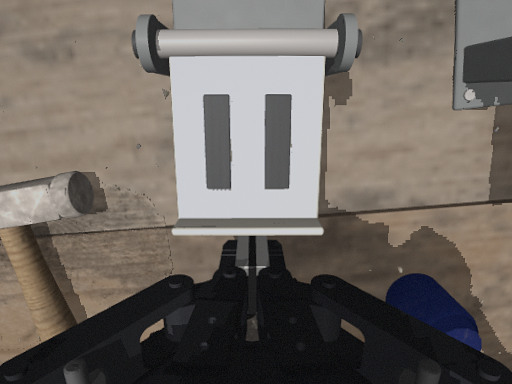

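servo_tool(rows=[2,0,0,0,3,0,1,0,4,0,3,0])

```text
time: 4.47
eef_pos: [0.4666, 0.2949, 0.0841]
tcp_rot: [[0.997, -0.081, -0.006], [-0.081, -0.997, -0.001], [-0.006, 0.001, -1.0]]
contact_force: [-7.7, 2.4, 0.1]
width: -0.0002
```

servo_tool(rows=[0.5,0,3,0,1.1,0,7,0,2,0,11,0])

```text
time: 4.72
eef_pos: [0.469, 0.2948, 0.0953]
tcp_rot: [[0.997, -0.08, -0.005], [-0.08, -0.997, -0.001], [-0.005, 0.002, -1.0]]
contact_force: [-5.1, 0.3, 0.7]
width: -0.0003
```

```bash
python3 look.py 3
```

```text
4.7167 [0.469  0.2948 0.0953] [-5.1  0.3  0.7]
```

View pics/s3.png

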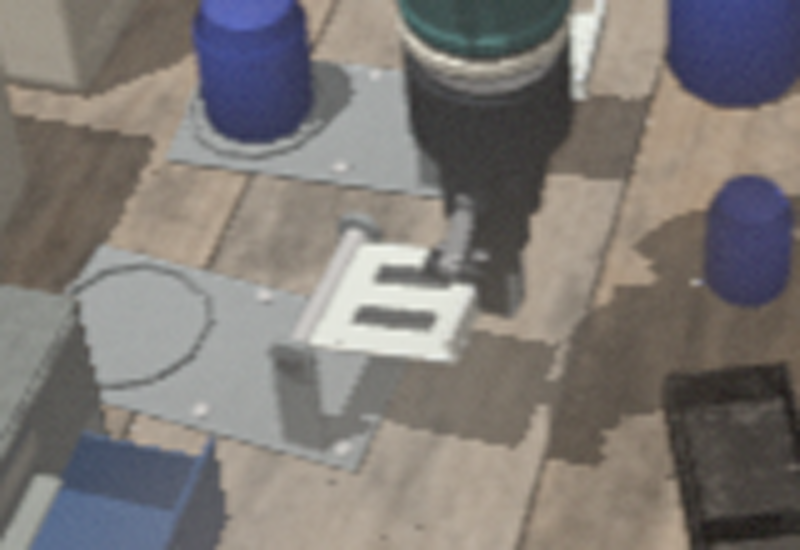

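View pics/w3.png

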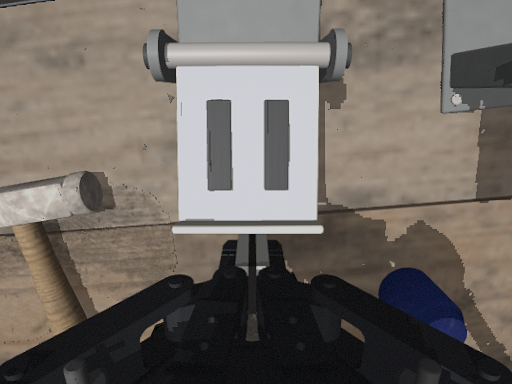

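servo_tool(rows=[1.2,0,4,0,2.5,0,8,0,4.2,0,12,0,6,0,16,0,8,0,20,0])

```text
time: 5.23
eef_pos: [0.478, 0.2944, 0.116]
tcp_rot: [[0.997, -0.08, -0.004], [-0.08, -0.997, -0.002], [-0.003, 0.002, -1.0]]
contact_force: [-3.0, -1.4, 1.0]
width: -0.0002
```

```bash
python3 look.py 4
```

```text
5.2333 [0.478  0.2944 0.116 ] [-3.  -1.4  1. ]
```

View pics/s4.png

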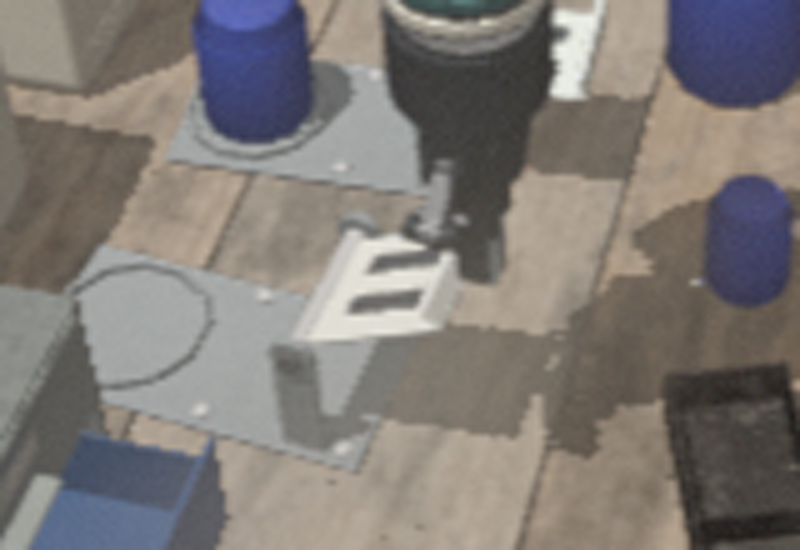

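View pics/w4.png

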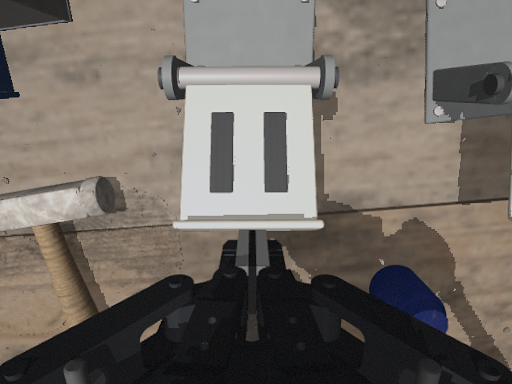

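servo_tool(rows=[-8,0,0,0,-16,0,0,0,-20,0,-10,0,-20,0,-25,0,-20,0,-25,0])

```text
time: 5.75
eef_pos: [0.457, 0.294, 0.0882]
tcp_rot: [[0.997, -0.08, -0.004], [-0.08, -0.997, -0.002], [-0.004, 0.003, -1.0]]
contact_force: [-0.6, 0.4, 0.2]
width: -0.0003
```

servo_tool(rows=[4,0,0,0,8,0,0,0,11,0,0,0,13,0,0,0,15,0,0,0])

```text
time: 6.17
eef_pos: [0.4751, 0.2954, 0.0919]
tcp_rot: [[0.997, -0.081, 0.0], [-0.081, -0.997, 0.001], [0.0, -0.001, -1.0]]
contact_force: [-5.0, 0.5, 2.6]
width: 0.0004
```

```bash
python3 look.py 5
```

```text
6.1667 [0.4751 0.2954 0.0919] [-5.   0.5  2.6]
```

View pics/s5.png

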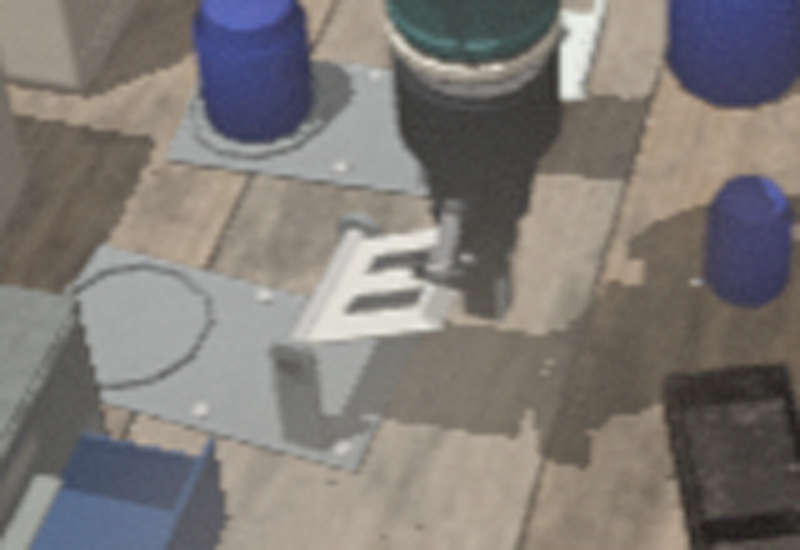

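View pics/w5.png

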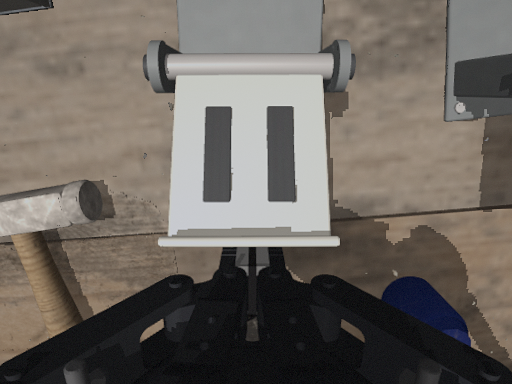

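servo_tool(rows=[2.5,0,4,0,4.5,0,8,0,7,0,11.5,0,9.5,0,15,0,13,0,18.5,0])

```text
time: 6.68
eef_pos: [0.4874, 0.2947, 0.1102]
tcp_rot: [[0.997, -0.08, -0.001], [-0.08, -0.997, -0.001], [-0.001, 0.001, -1.0]]
contact_force: [-4.1, -2.2, 1.9]
width: 0.0001
```

servo_tool(rows=[3,0,3.3,0,6,0,6.5,0,9,0,9.5,0,12.5,0,12.5,0,16,0,15,0])

```text
time: 7.1
eef_pos: [0.5042, 0.2953, 0.1252]
tcp_rot: [[0.997, -0.08, 0.001], [-0.08, -0.997, 0.0], [0.001, -0.0, -1.0]]
contact_force: [-1.3, -0.3, -0.2]
width: 0.0001
```

```bash
python3 look.py 6
```

```text
7.1 [0.5042 0.2953 0.1252] [-1.3 -0.3 -0.2]
```

View pics/s6.png

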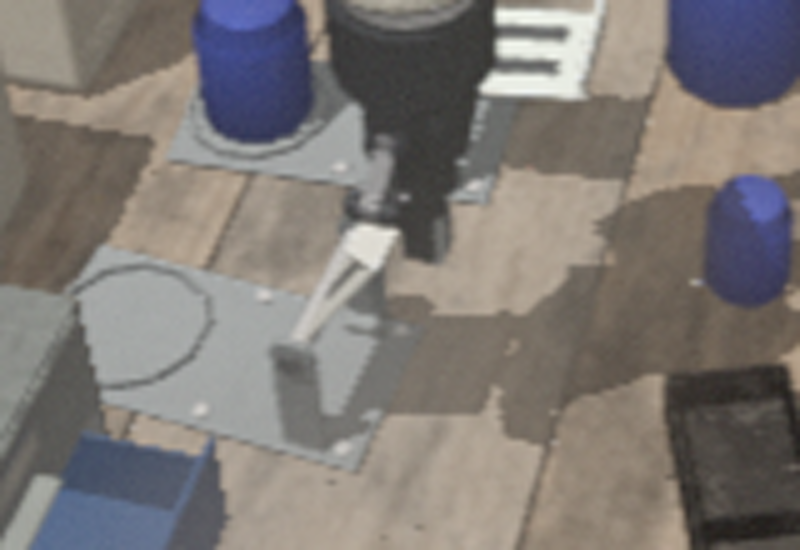

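View pics/w6.png

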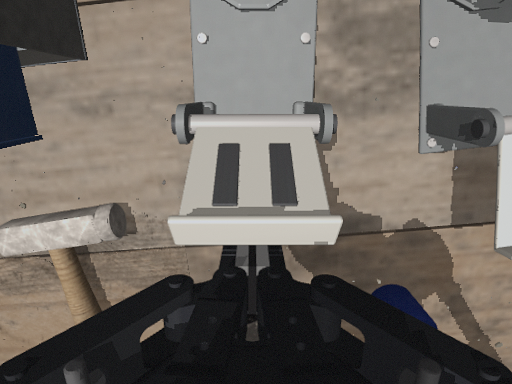

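servo_tool(rows=[4,0,2.5,0,8,0,5,0,12,0,7.5,0,16,0,9.5,0,20,0,11,0])

```text
time: 7.62
eef_pos: [0.5241, 0.2951, 0.1361]
tcp_rot: [[0.997, -0.08, 0.0], [-0.08, -0.997, 0.0], [0.0, -0.0, -1.0]]
contact_force: [-1.3, -0.2, 0.4]
width: -0.0
```

servo_tool(rows=[4,0,1,0,8,0,2,0,12,0,2.5,0,16,0,3,0,20,0,3,0])

```text
time: 8.03
eef_pos: [0.5441, 0.2952, 0.1389]
tcp_rot: [[0.997, -0.08, 0.0], [-0.08, -0.997, 0.0], [0.0, -0.0, -1.0]]
contact_force: [-1.5, -0.1, 0.7]
width: -0.0001
```

```bash
python3 look.py 7
```

```text
8.0333 [0.5441 0.2952 0.1389] [-1.5 -0.1  0.7]
```

View pics/s7.png

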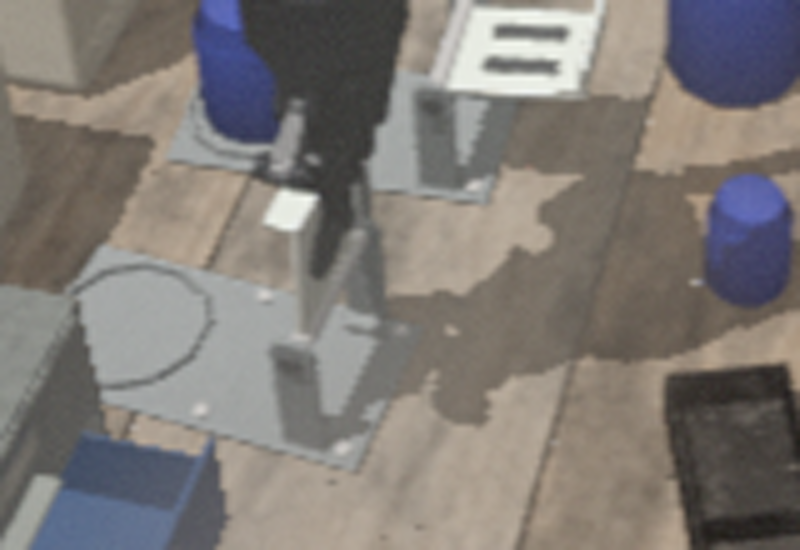

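View pics/w7.png

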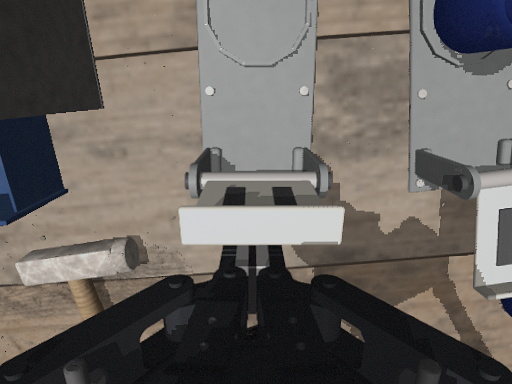

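servo_tool(rows=[5,-1,0,0,10,-2,0,0,15,-4,-0.5,0,20,-5,-1.5,0,25,-6,-2.5,0])

```text
time: 8.55
eef_pos: [0.5691, 0.289, 0.1362]
tcp_rot: [[0.997, -0.08, 0.0], [-0.08, -0.997, 0.0], [0.0, -0.0, -1.0]]
contact_force: [-0.7, 0.7, 0.1]
width: 0.0002
```

servo_tool(rows=[5,0,-2,0,10,-1,-4,0,14.5,-1,-6.5,0,18.5,-2,-9.5,0,22.5,-2,-12.5,0])

```text
time: 8.97
eef_pos: [0.5916, 0.2869, 0.1235]
tcp_rot: [[0.997, -0.08, 0.0], [-0.08, -0.997, -0.0], [0.0, 0.0, -1.0]]
contact_force: [-0.1, -0.5, 1.3]
width: -0.0005
```

```bash
python3 look.py 8
```

```text
8.9667 [0.5916 0.2869 0.1235] [-0.1 -0.5  1.3]
```

View pics/s8.png

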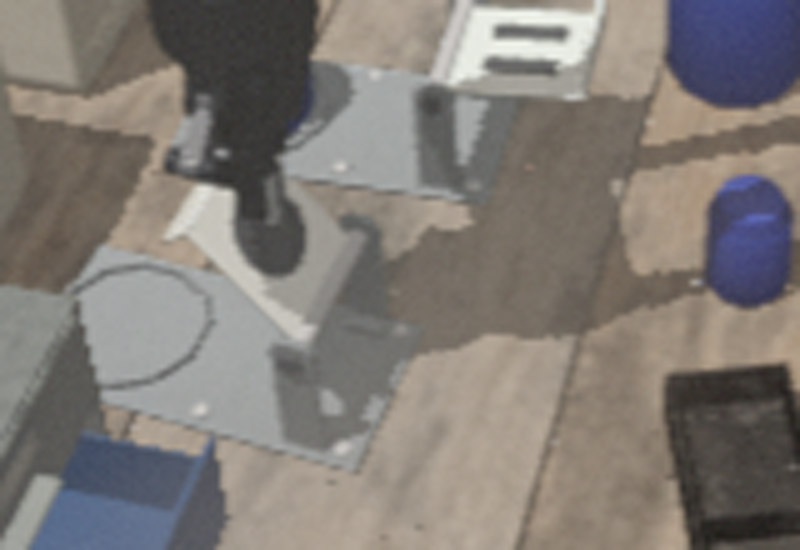

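View pics/w8.png

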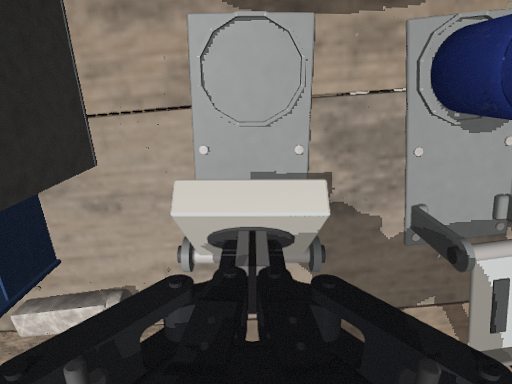

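servo_tool(rows=[4,0,-4,0,7.5,-1,-8,0,10.5,-1,-12,0,13.5,-1,-16,0,16,-1,-20,0])

```text
time: 9.48
eef_pos: [0.6073, 0.2859, 0.1033]
tcp_rot: [[0.997, -0.08, -0.0], [-0.08, -0.997, -0.0], [-0.0, 0.0, -1.0]]
contact_force: [-0.2, -1.0, 1.0]
width: -0.0002
```

servo_tool(rows=[2,0,-4.5,0,3.5,0,-9,0,5,0,-13.5,0,6,0,-18,0,6.5,-1,-22,0])

```text
time: 9.9
eef_pos: [0.6136, 0.2854, 0.0812]
tcp_rot: [[0.997, -0.08, -0.0], [-0.08, -0.997, 0.0], [-0.0, -0.0, -1.0]]
contact_force: [-0.0, 0.4, 1.4]
width: -0.0001
```

servo_tool(rows=[0,0,-2,0,0,0,-4,0,0,0,-5,0])

```text
time: 10.15
eef_pos: [0.6136, 0.2851, 0.077]
tcp_rot: [[0.997, -0.08, -0.0], [-0.08, -0.997, -0.0], [-0.0, 0.0, -1.0]]
contact_force: [-1.8, -1.9, 5.4]
width: -0.0001
```

servo_tool(rows=[0,0,-1,0,0,0,-1.5,0,0,0,-1.5,0])

```text
time: 10.4
eef_pos: [0.6136, 0.2851, 0.0769]
tcp_rot: [[0.997, -0.08, 0.0], [-0.08, -0.997, -0.0], [0.0, 0.0, -1.0]]
contact_force: [-2.0, -1.9, 7.6]
width: -0.0002
```

servo_tool(rows=[0,0,15,0,0,0,50,0,0,0,90,0,-10,0,125,0,-40,0,125,0])

```text
time: 10.82
eef_pos: [0.5811, 0.2874, 0.2114]
tcp_rot: [[0.997, -0.082, 0.018], [-0.082, -0.997, 0.007], [0.017, -0.009, -1.0]]
contact_force: [1.0, 1.5, 1.9]
width: 0.0
```

servo_tool(rows=[-40,0,10,0,-80,0,10,0,-110,0,10,0,-130,0,10,0,-130,0,10,0])

```text
time: 11.23
eef_pos: [0.4396, 0.285, 0.211]
tcp_rot: [[0.997, -0.078, -0.001], [-0.078, -0.997, 0.0], [-0.001, -0.0, -1.0]]
contact_force: [-0.0, 0.2, 0.0]
width: -0.0001
```

```bash
python3 look.py 9
python3 - <<'E'
from bench import arm
import cv2,pickle
T=arm.snapshot('top'); pickle.dump(T,open('t9.pkl','wb')); cv2.imwrite('pics/t9.png',T['frame'][:,:,::-1])
E
```

```text
11.2333 [0.4396 0.285  0.211 ] [-0.   0.2  0. ]
```

View pics/s9.png

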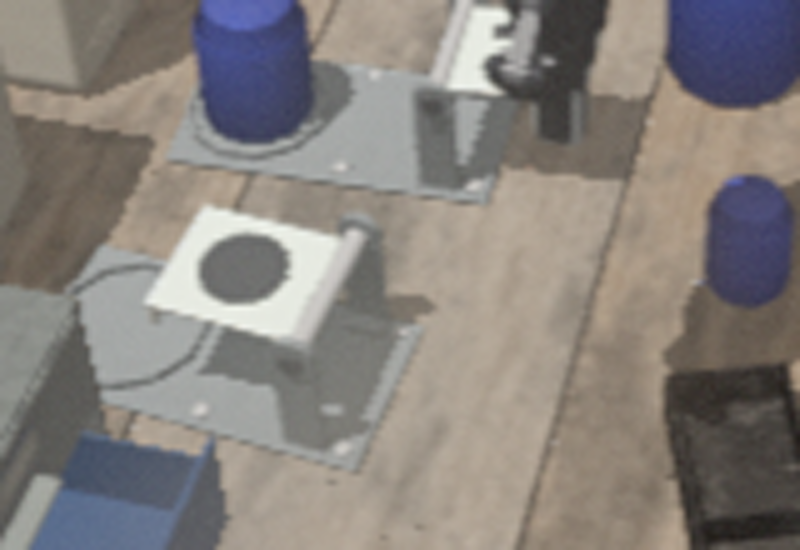

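View pics/w9.png

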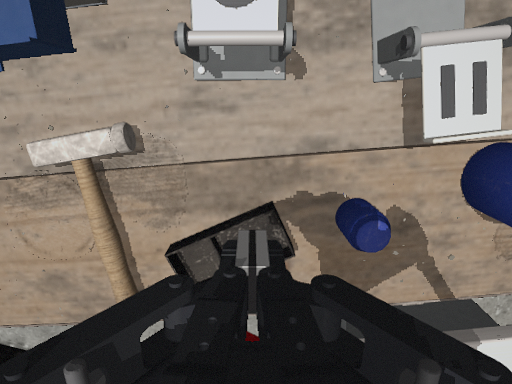

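View pics/t9.png

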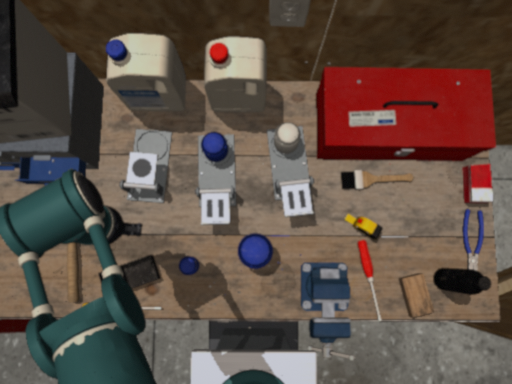

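The side view shows the flag lying flat over the bay side, disc up at (245,268). The top view shows the disc at (142,168). The other flags at (215,207) and (296,197), both filters and the tape measure look unmoved, and the gripper is clear.

servo_tool(rows=[0,0,0,0,0,0,0,0,0,0,0,0])

```text
time: 11.63
eef_pos: [0.4444, 0.2851, 0.2102]
tcp_rot: [[0.997, -0.081, -0.0], [-0.081, -0.997, -0.0], [-0.0, 0.0, -1.0]]
contact_force: [0.1, -0.1, 0.4]
width: 0.0001
```

```bash
python3 -c "
from bench import arm
s=arm.state(); print(s['time'],s['contact_force'],s['joint_velocities']); print(arm.finish_job())"
```

```text
11.6333 [ 0.14806357 -0.12460142  0.40852772] [-0.03357057  0.0762981   0.32907039 -0.01630888 -0.04707203  0.03869863]
the job is handed in; nothing more can be done
None
```

I turned over the flag on the empty stand (the leftmost, `stand_a`), and it now lies flat on the far side with its disc face up. I used the shut fingertips: I raised it by the lip, then pushed it from its free edge and underside along its arc, and pressed it gently against its stop. The job was handed in at 11.6 s of the 48 s allowed.

- **Flag position:** at the stop the fingertips were at z = 0.077 m, the height of a level plate, and pressing on met about 7.6 N without further movement. The side and top pictures taken after I backed off show it level with the disc up.
- **Forces:** contact readings at the end of each move never passed about 8 N.
- **Everything else:** the other two flags, both filters and the tape measure look unmoved by eye against the first top picture. I did not measure them.
- **Robot at hand-in:** clear of everything, with contact force about zero.

No check failed. The first height estimates for the two ends of the lip differed by 8 mm, and the close wrist picture settled it at about 0.089 m before contact.

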